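# Lean the plaster model towards the lamp with the jog stick

### The arm

A 7-joint arm with a two-finger parallel gripper is mounted at the origin on the work surface. World frame = base frame: x ahead of the robot, y to its left, z up, the work surface at z = 0. Lengths are in m, angles in rad, forces in N, time in s.
With the tool pointing down it reaches from about 0.4 to 0.85 m from the base axis. Payload 4.5 kg.
Tool frame: the origin (TCP) lies on the centre line of the jaws, within the pads' length; the fingertips stand r.tips_ahead ahead of it and the grasp point (between the pads) is the TCP (r.tips_ahead is the distance from the TCP to the fingertips, in m); z points along the fingers, y is the direction in which the jaws open and shut (so a half turn about z gives the same grasp; the last joint's range is limited). The gripper opens to 88 mm and grips with 3 to 60 N. Pads are 18 mm wide; open, the fingers measure 123 mm over their backs; the gripper's body (75 mm by 187 mm) begins 45 mm behind the grasp point.
Start: joints at [1.152, 0.689, -0.195, 1.565, 0.157, 0.902, -0.215], TCP at [0.273, -0.562, 0.258] pointing down, gripper open.
Joint ranges: [-3.01, 3.01], [-0.46, 2.08], [-1.47, 1.51], [0.13, 2.56], [-1, 4.14], [0.04, 2.09], [-2.66, 2.66]. Speed limits (rad/s): [2.57, 2.57, 3.14, 3.14, 3.14, 3.14, 3.14].

### API

Orientations are given as a unit quaternion [x, y, z, w].
In Python, from plant import r gives the robot as it stands.
- The arm moves only by the shell command python3 -m inch 'ROWS' [FORCE]. ROWS is JSON, a list of rows, each a list of 5 numbers: the shift along the world's x, y, z in units of 25 mm (1.0 is 25 mm), then the turn about the world's z in units of 6 degrees (1.0 is 6 degrees), then the finger opening in mm, from 0 to 88.1. A call has 1 to 5 rows; each row shifts and turns the commanded pose from where the row before left it; what a row does not reach is not made up. A row lasts 1/10 s, in which the tool goes at most 50 mm and 8.59 degrees, less where a joint would pass 70% of its speed; a pose out of reach is approached as far as the arm can. A call is refused whole if a number of a shift passes 1 or a number of a turn 1, either way. A call with a gripper value outside its range is refused whole. The fingers move at their own pace and stop on an object; FORCE is the grip in N (left out, the last holds). Time passes only in rows, so rows that do not move let the fingers close. It gives the time, the measured TCP pose, the force and the opening at its end, in the units of the state.
- r.get_state(): the state, without advancing time (a new reading comes with each control period).
- r.snapshot(name): name is "scene" or "top" or "wrist"; returns a dict with "pixels" (400x640x3 uint8, red, green, blue), "range_z" (400x640 float32, m along the optical axis (not along the pixel's ray), 0 where there is no reading), "K" (3x3 intrinsics, pixels), "position" and "attitude" of the camera in the world. Camera axes: x right, y up, looking along -z (the intrinsics and any distortion apply to the point x, -y, -z); pixel columns grow to the right and rows downward; lengths in m; the calibration is good to about 2 mm. The wrist camera is an equidistant fisheye: a pixel r from the principal point sees the ray r / f radians off the axis. A picture is of the moment at which its call begins.
- r.finish_job(): hands the job in, once; it reports no verdict.
The state is a dict: "clock": time; "q": joint angles; "qd": joint speeds; "joint_torque": joint torques, N m; "tool_pos": TCP position; "eef_rot": TCP orientation; "contact_force": force on the tool from outside, world axes, zero at the start; "moment": the same for the moment, N m; "opening": opening from 0.0 (shut) to 1.0 (fully open).
Only numpy, scipy, OpenCV 4.12 (cv2) and the standard library are available. Lean on these libraries where they do the work, as an engineer would, in place of code of your own. Each camera call takes 0.05 s, during which the arm holds its last target. There are 200 camera calls.

### The job

The plaster model in the clear viewing cabinet follows the ball-topped control stick. Tilt that stick well over (20 degrees or so) to the side, left or right, on which the lamp stands, hold it there for a good second so that the model can be looked at in the light, then let the stick go back upright to its centre. Do not tilt it the other way, and leave the barrel-topped stick alone.

Things in the scene. Friction and masses are not known exactly. Their poses are not given: they have to be found in the camera images.
- jog_stick (a joint): Tilt of the ball-topped stick, rad: 0 upright; positive leans to the pod's +y (left seen from the robot), negative to its -y. It tilts only sideways, about a pivot 85 mm below the ball's centre (35 mm above the table), with stops at -0.5 and +0.5. A spring of 0.6 N m/rad centres it (3 N at the ball at 0.4 rad); let go, it returns to 0 by itself.
- jog_knob (a point): Centre of the black ball, 32 mm in diameter, on the stick to be used; 120 mm above the table when upright. Moves with the stick; upright, its z is up and its y is the line along which the stick tilts (pod yaw up to 15 degrees). A 9 mm steel rod joins it to a grey rubber dome (radius 23 mm) on a fixed white pod, 100 x 90 mm (x, y), top 38 mm above the table, with two dark rails to 43 mm.
- barrel_knob (a point): Centre of the upright aluminium barrel, 22 mm in diameter, 45 mm tall, on the other stick, which stands on an equal white pod and is to be left alone; 120 mm above the table. The two pods stand side by side, 180 mm or more apart; either may be the left one.
- lamp_head (a point): Centre of the white round lamp head, 100 mm wide, 190 mm above the table, on a thin aluminium post with a round 110 mm foot. Fixed; stands beyond the pods, clearly left (y above 0) or right (y below 0) of both sticks: tilt to that side. The clear cabinet with the plaster model, 155 mm tall, stands beyond the pods near the middle.
Mind the look-alikes: they are no part of the job. Leave any red look-alike of the part that bears lamp_head alone. Leave any green look-alike of the part that bears jog_stick alone.

How it is judged:
On the way:
1. the ball-topped stick is held tilted to the lamp's side by more than 0.26 rad (15 degrees) for 0.8 s (((world y of lamp_head above 0 m and value of joint jog_stick above 0.26 rad) or (world y of lamp_head below 0 m and value of joint jog_stick below -0.26 rad))), for 0.8 s.
At the end, for the whole second after the job is handed in: After having been held over to the lamp's side, the ball-topped stick is let go and stands still at its centre, within 0.09 rad (5 degrees) of upright (value of joint jog_stick between -0.09 and 0.09 rad and velocity of joint jog_stick between -0.1 and 0.1 rad/s); the robot touches nothing.
It fails at once if the ball-topped stick is tilted away from the lamp by more than 0.2 rad ((world y of lamp_head above 0 m and value of joint jog_stick below -0.2 rad) or (world y of lamp_head below 0 m and value of joint jog_stick above 0.2 rad)).
It fails at once if the barrel-topped stick is moved by more than 20 mm at its top (distance of barrel_knob from where it was at the start of the episode above 0.02 m).
It also fails if it takes over 29 s, if anything falls off the work surface, if the arm or the gripper's body presses on something with over 40 N, if the wrist force passes 120 N, or if a joint passes its speed limit or range.

## Working session

There is one attempt and no reset: what is moved stays moved. The work goes in short steps, Python scripts to look and compute and a shell command to move; the robot and the scene stay as the last step left them, time stands still between calls to the robot, and variables do not carry over. Pictures are saved under pics/ and viewed, about 8 in all and at most 12, crops included, and the job is handed in when it is done.

```bash
ls; mkdir -p pics
cat > h.py <<'E'
import numpy as np, cv2
from scipy.spatial.transform import Rotation as R
from plant import r
def rot(s):
    a=np.array(s["attitude"],float)
    return a if a.shape==(3,3) else R.from_quat(a).as_matrix()
def cloud(s):
    K=np.array(s["K"]); z=s["range_z"]; v,u=np.mgrid[:z.shape[0],:z.shape[1]]
    P=np.stack([(u-K[0,2])/K[0,0]*z,-(v-K[1,2])/K[1,1]*z,-z],-1)
    return P@rot(s).T+np.array(s["position"])
def save(s,n,crop=None,f=1):
    im=cv2.cvtColor(s["pixels"],cv2.COLOR_RGB2BGR)
    if crop: im=im[crop[1]:crop[3],crop[0]:crop[2]]
    cv2.imwrite("pics/"+n,cv2.resize(im,None,fx=f,fy=f))
E
python3 - <<'E'
from h import *
for n in("scene","top"):
    s=r.snapshot(n); save(s,n+"1.png"); np.savez(n+".npz",**{k:np.array(v) for k,v in s.items()}); print(n,s["position"],s["attitude"],s["K"])
print(r.tips_ahead,r.get_state())
E
```

```text
pics
scene [1.14924242 0.20744028 1.07704814] [0.16885145 0.23021492 0.79082667 0.54137183] [[455.47045029   0.         322.92644917]
 [  0.         455.47045029 198.48168495]
 [  0.           0.           1.        ]]
top [ 0.47214524 -0.02125574  1.03100991] [ 0.03946322 -0.01908752 -0.70163587  0.71118593] [[390.62928372   0.         319.91531715]
 [  0.         390.62928372 197.08164626]
 [  0.           0.           1.        ]]
0.019 {'clock': 0.1, 'q': array([ 1.15183734,  0.68990632, -0.19452623,  1.56620093,  0.15728832,
        0.90248398, -0.21511059]), 'qd': array([-0.00026728, -0.00236701,  0.00106752, -0.00224797,  0.00020375,
        0.00100278, -0.00037599]), 'joint_torque': array([-3.43065927e-03, -5.28498244e+01, -1.27168044e+00, -1.53838331e+01,
       -5.26007975e-02,  1.94265514e-03,  3.46951447e-05]), 'tool_pos': array([ 0.27314999, -0.56157912,  0.25699689]), 'eef_rot': array([ 9.74478536e-01,  2.24479256e-01, -2.29027384e-04, -7.71313702e-04]), 'contact_force': array([ 0.42962829,  0.37874   , -0.62129473]), 'moment': array([ 0.0039615 ,  0.00574498, -0.01478726]), 'opening': 1.0005911319436747}
```

View pics/scene1.png

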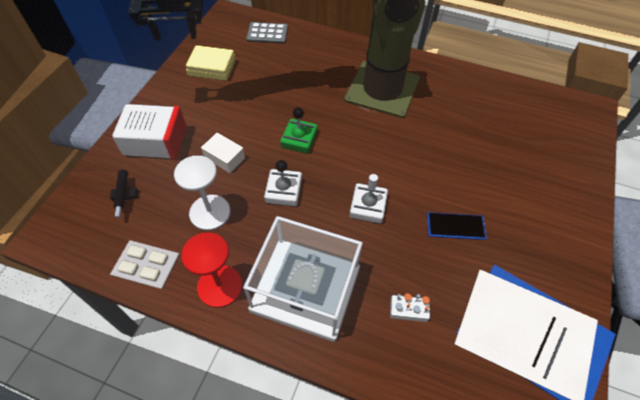

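View pics/top1.png

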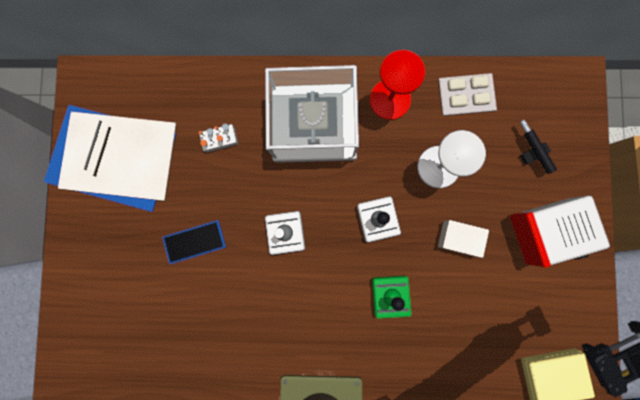

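The lamp (white head) is at top (462,152), on the right, so y<0. The ball stick is at (380,218) on the white pod, the barrel is at (285,233), and the green decoy's ball is at (398,303). Next I'll measure these.

Run:
```python
from h import *
s={n:dict(np.load(n+".npz")) for n in("scene","top")}
C={n:cloud(s[n]) for n in s}
def near(n,u,v,w,lo,hi,col=None):
    P=C[n][v-w:v+w+1,u-w:u+w+1].reshape(-1,3); px=s[n]["pixels"][v-w:v+w+1,u-w:u+w+1].reshape(-1,3).astype(int)
    m=(P[:,2]>lo)&(P[:,2]<hi)
    if col=="k": m&=px.max(1)<80
    Q=P[m]; return m.sum(),Q.mean(0).round(4),Q.min(0).round(4),Q.max(0).round(4)
print("ball top",near("top",380,218,14,.105,.15,"k"))
print("ball scn",near("scene",281,166,10,.1,.15,"k"))
print("pod top",near("top",379,219,26,.03,.041))
print("barrel top",near("top",285,233,22,.1,.16))
print("lamp top",near("top",462,152,30,.15,.24))
print("green ball",near("top",398,303,14,.1,.15,"k"))
# sphere fits
from scipy.optimize import least_squares
for n,u,v in(("top",380,218),("scene",281,166)):
    P=C[n][v-14:v+15,u-14:u+15].reshape(-1,3);px=s[n]["pixels"][v-14:v+15,u-14:u+15].reshape(-1,3)
    Q=P[(P[:,2]>.106)&(P[:,2]<.15)&(px.max(1)<90)]
    f=least_squares(lambda c:np.linalg.norm(Q-c,axis=1)-.016,Q.mean(0)-[0,0,.01],loss="soft_l1",f_scale=.002); print(n,len(Q),f.x.round(4),f.cost)
# pod yaw
P=C["top"];px=s["top"]["pixels"].astype(int);m=((P[...,2]>.03)&(P[...,2]<.05)).astype(np.uint8)
m[:, :340]=0;m[:,420:]=0;m[:180]=0;m[260:]=0
Q=P[m>0][:,:2].astype(np.float32);print("pod rect",cv2.minAreaRect(Q))
```

```text
ball top (np.int64(131), array([ 0.5005, -0.1382,  0.1308]), array([ 0.4867, -0.1518,  0.1193]), array([ 0.5144, -0.1251,  0.1382]))
ball scn (np.int64(108), array([ 0.5081, -0.1375,  0.1283]), array([ 0.4917, -0.156 ,  0.1157]), array([ 0.5201, -0.1248,  0.1372]))
pod top (np.int64(976), array([ 0.4994, -0.1395,  0.0371]), array([ 0.4447, -0.1937,  0.0304]), array([ 0.5573, -0.0867,  0.041 ]))
barrel top (np.int64(86), array([0.4626, 0.0971, 0.1387]), array([0.4532, 0.088 , 0.1112]), array([0.4719, 0.1083, 0.1457]))
lamp top (np.int64(1701), array([ 0.6385, -0.2968,  0.1983]), array([ 0.591 , -0.3485,  0.1816]), array([ 0.6896, -0.2507,  0.2092]))
green ball (np.int64(147), array([ 0.3075, -0.1728,  0.1266]), array([ 0.2928, -0.1891,  0.1138]), array([ 0.3214, -0.1596,  0.1342]))
top 132 [ 0.5007 -0.1409  0.1194] 7.58403205739757e-05
scene 110 [ 0.5025 -0.1407  0.1191] 9.635246092943376e-05
pod rect ((0.5002867579460144, -0.14069044589996338), (0.0999080091714859, 0.09020435065031052), 14.077713012695312)
```

Checks agree: the ball is at (0.5015, -0.141, 0.119) in both views (nominal z 0.120), and the pod measures 100x90 mm with yaw +14°. The lamp is at (0.64, -0.297), so I tilt along -y_pod = (0.243, -0.970). My plan is to straddle the ball with the jaws along the tilt line, which needs a turn of about -12°. Shift to above the ball: x +9.1, y +16.8 units.

```bash
python3 -m inch '[[0.5,0.9,0,-0.2,88],[0.54,1,0,-0.2,88],[0.54,1,0,-0.2,88],[0.54,1,0,-0.2,88],[0.54,1,0,-0.2,88]]' 10
python3 -m inch '[[0.54,1,0,-0.2,88],[0.54,1,0,-0.2,88],[0.54,1,0,-0.2,88],[0.54,1,0,-0.2,88],[0.54,1,0,-0.2,88]]'
python3 -m inch '[[0.54,1,0,0,88],[0.54,1,0,0,88],[0.54,1,0,0,88],[0.54,1,0,0,88],[0.54,1,0,0,88]]'
```

```text
clock: 0.6
tool_pos: [0.3402, -0.4383, 0.2574]
eef_rot: [0.985, 0.173, -0.0, -0.0]
contact_force: [-0.3, -0.1, 0.2]
opening: 0.998
clock: 1.1
tool_pos: [0.4077, -0.3133, 0.2575]
eef_rot: [0.993, 0.121, -0.0, -0.0]
contact_force: [0.5, -0.6, 0.4]
opening: 0.999
clock: 1.6
tool_pos: [0.4752, -0.1884, 0.2575]
eef_rot: [0.993, 0.121, -0.0, -0.0]
contact_force: [0.8, 0.9, 0.0]
opening: 0.998
```

Remaining: x +26 mm, y +47 mm, z -0.138.

```bash
python3 -m inch '[[0.54,1,0,0,88],[0.51,0.9,0,0,88],[0,0,-0.7,0,88],[0,0,-0.8,0,88],[0,0,0,0,88]]'
python3 - <<'E'
from h import *
s=r.snapshot("wrist"); save(s,"wrist1.png"); s=r.snapshot("scene"); save(s,"scene2.png",(180,80,420,260),3)
E
```

```text
clock: 2.1
tool_pos: [0.4995, -0.1413, 0.2181]
eef_rot: [0.993, 0.122, -0.003, -0.001]
contact_force: [-1.3, -0.5, -0.1]
opening: 0.996
```

View pics/wrist1.png

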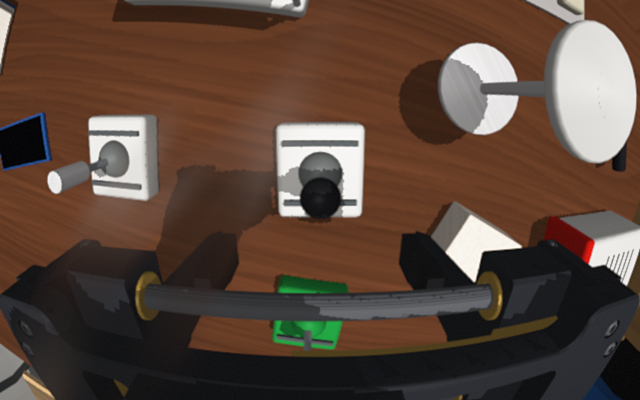

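View pics/scene2.png

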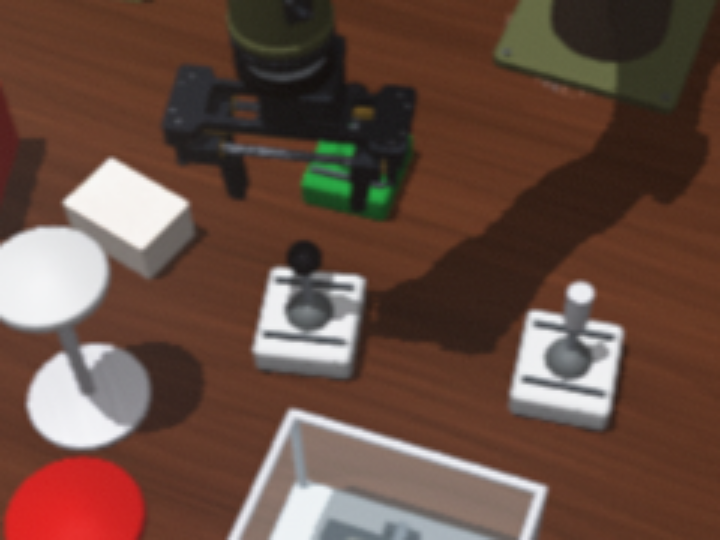

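The wrist view shows the ball at (320,198), centred between the fingertips (235 and 400, middle 318). The scene crop shows the gripper above and behind the ball at (305,258), as parallax would give. Next I descend 98 mm and close to about 38 mm as a loose cage.

```bash
python3 -m inch '[[0.08,0,-0.8,0,88],[0,0,-0.8,0,88],[0,0,-0.8,0,88],[0,0,-0.8,0,88],[0,0,-0.6,0,88]]'
python3 -m inch '[[0,0,0,0,88],[0,0,0,0,70],[0,0,0,0,55],[0,0,0,0,40],[0,0,0,0,38]]' 5
python3 - <<'E'
from h import *
s=r.snapshot("wrist"); save(s,"wrist2.png")
E
```

```text
clock: 2.7
tool_pos: [0.5037, -0.1424, 0.1252]
eef_rot: [0.993, 0.121, 0.001, 0.0]
contact_force: [-0.1, 0.6, -0.3]
opening: 1.001
clock: 3.2
tool_pos: [0.5036, -0.1421, 0.126]
eef_rot: [0.993, 0.121, 0.001, 0.0]
contact_force: [0.5, 0.2, -0.0]
opening: 0.66
```

View pics/wrist2.png

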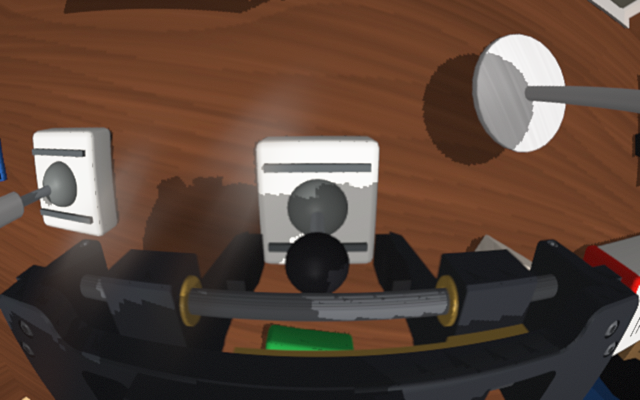

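The ball (317,265) is between the fingertips with even gaps, and the fingers are still closing. I lower 7 mm and finish closing.

```bash
python3 -m inch '[[0,0,-0.28,0,38],[0,0,0,0,38],[0,0,0,0,38],[0,0,0,0,38],[0,0,0,0,38]]' 5
```

```text
clock: 3.75
tool_pos: [0.5033, -0.142, 0.1183]
eef_rot: [0.993, 0.121, 0.0, 0.0]
contact_force: [0.8, 0.1, -0.2]
opening: 0.43
```

```bash
python3 -m inch '[[0.075,-0.295,-0.03,0,38],[0.075,-0.295,-0.03,0,38],[0.075,-0.295,-0.03,0,38],[0.075,-0.295,-0.03,0,38],[0.075,-0.295,-0.03,0,38]]'
python3 -m inch '[[0,0,0,0,38],[0,0,0,0,38],[0,0,0,0,38]]'
python3 - <<'E'
from h import *
s=r.snapshot("scene"); save(s,"scene3.png",(180,80,420,260),3)
s=r.snapshot("wrist"); save(s,"wrist3.png")
E
```

```text
clock: 4.25
tool_pos: [0.5124, -0.1788, 0.1141]
eef_rot: [0.993, 0.122, -0.0, -0.001]
contact_force: [0.6, 4.6, -5.5]
opening: 0.431
clock: 4.55
tool_pos: [0.5123, -0.1784, 0.1144]
eef_rot: [0.993, 0.122, -0.0, -0.0]
contact_force: [-0.4, 3.8, -2.8]
opening: 0.43
```

View pics/scene3.png

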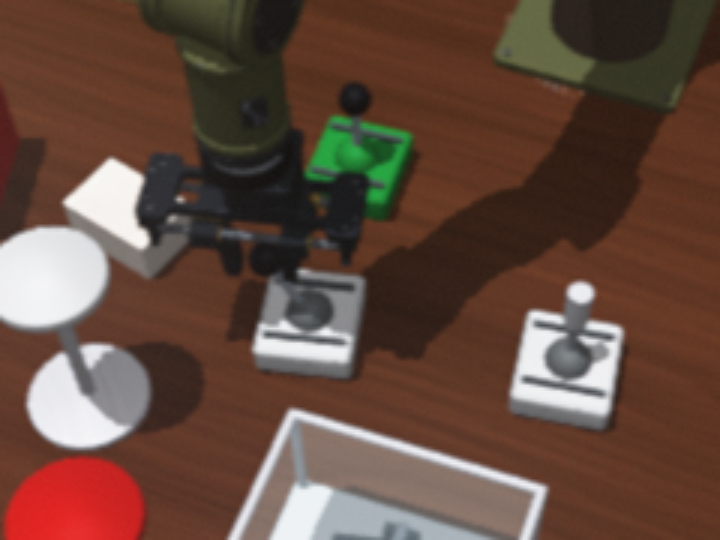

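View pics/wrist3.png

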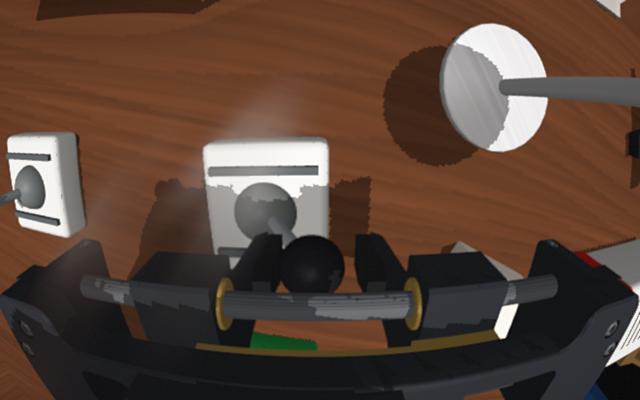

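The stick leans toward the lamp: the ball is at (312,262) in the wrist view, resting on the +y finger. The reaction of about 3.9 N corresponds to roughly 0.4 rad. I hold another 1.5 s and bring it back slowly.

```bash
for i in 1 2 3; do :; done
python3 -m inch '[[0,0,0,0,38],[0,0,0,0,38],[0,0,0,0,38],[0,0,0,0,38],[0,0,0,0,38]]'
python3 -m inch '[[0,0,0,0,38],[0,0,0,0,38],[0,0,0,0,38],[0,0,0,0,38],[0,0,0,0,38]]'
python3 - <<'E'
from h import *
s=r.snapshot("scene");P=cloud(s);px=s["pixels"]
m=(px.max(2)<80)&(abs(P[...,0]-.515)<.02)&(abs(P[...,1]+.175)<.02)&(P[...,2]<.135)&(P[...,2]>.1)
print(m.sum(),P[m].mean(0),r.get_state()["contact_force"])
E
python3 -m inch '[[0,0,0,0,38],[0,0,0,0,38],[0,0,0,0,38],[0,0,0,0,38],[0,0,0,0,38]]'
```

```text
clock: 5.15
tool_pos: [0.5124, -0.1788, 0.1144]
eef_rot: [0.993, 0.121, -0.0, -0.0]
contact_force: [-0.5, 4.7, -4.0]
opening: 0.431
clock: 5.65
tool_pos: [0.5124, -0.1789, 0.1145]
eef_rot: [0.993, 0.121, -0.0, 0.0]
contact_force: [-1.3, 4.1, -3.2]
opening: 0.433
112 [ 0.51796508 -0.17203284  0.1197219 ] [-1.16934104  4.20872328 -4.03870952]
clock: 6.2
tool_pos: [0.5125, -0.1789, 0.1145]
eef_rot: [0.993, 0.121, -0.0, 0.0]
contact_force: [-1.5, 3.1, -4.7]
opening: 0.429
```

The ball surface moved about 35 mm sideways, roughly 0.42 rad, and has been held for about 2 s. Now I return slowly, open and rise.

```bash
python3 -m inch '[[-0.038,0.148,0.015,0,38],[-0.038,0.148,0.015,0,38],[-0.038,0.148,0.015,0,38],[-0.038,0.148,0.015,0,38],[-0.038,0.148,0.015,0,38]]'
python3 -m inch '[[-0.037,0.147,0.015,0,38],[-0.037,0.147,0.015,0,38],[-0.037,0.147,0.015,0,38],[-0.037,0.147,0.015,0,38],[-0.037,0.147,0.015,0,38]]'
python3 -m inch '[[0,0,0,0,50],[0,0,0,0,60],[0,0,0,0,70],[0,0,0,0,80],[0,0,0,0,88]]'
python3 -m inch '[[0,0,0,0,88],[0,0,0,0,88],[0,0,0,0,88],[0,0,0,0,88]]'
```

```text
clock: 6.7
tool_pos: [0.5081, -0.1605, 0.1167]
eef_rot: [0.993, 0.121, 0.0, 0.0]
contact_force: [-0.2, 1.2, -0.3]
opening: 0.435
clock: 7.2
tool_pos: [0.5034, -0.1419, 0.1184]
eef_rot: [0.993, 0.121, 0.0, 0.0]
contact_force: [0.4, -0.2, -0.0]
opening: 0.428
clock: 7.7
tool_pos: [0.5032, -0.1422, 0.1182]
eef_rot: [0.993, 0.121, 0.0, 0.0]
contact_force: [0.7, 0.6, 0.2]
opening: 0.86
clock: 8.1
tool_pos: [0.5032, -0.142, 0.1182]
eef_rot: [0.993, 0.121, 0.0, 0.0]
contact_force: [-0.8, 0.4, 0.6]
opening: 1.0
```

```bash
python3 -m inch '[[0,0,0.5,0,88],[0,0,0.8,0,88],[0,0,1,0,88],[0,0,1,0,88],[0,0,1,0,88]]'
python3 -m inch '[[0,0,1,0,88],[0,0,0.5,0,88],[0,0,0,0,88],[0,0,0,0,88],[0,0,0,0,88]]'
python3 - <<'E'
from h import *
from scipy.optimize import least_squares
s=r.snapshot("scene"); save(s,"scene4.png",(180,80,420,260),3);P=cloud(s);px=s["pixels"]
m=(px.max(2)<90)&(abs(P[...,0]-.505)<.035)&(abs(P[...,1]+.141)<.05)&(P[...,2]<.15)&(P[...,2]>.106);Q=P[m]
f=least_squares(lambda c:np.linalg.norm(Q-c,axis=1)-.016,Q.mean(0)-[0,0,.01],loss="soft_l1",f_scale=.002); print(len(Q),f.x)
E
```

```text
clock: 8.6
tool_pos: [0.5031, -0.142, 0.2276]
eef_rot: [0.993, 0.121, 0.0, 0.0]
contact_force: [0.8, 0.4, 0.0]
opening: 0.998
clock: 9.1
tool_pos: [0.5025, -0.1419, 0.2626]
eef_rot: [0.993, 0.121, -0.001, -0.0]
contact_force: [-0.2, 0.5, -0.1]
opening: 0.996
113 [ 0.50232242 -0.14106768  0.11959925]
```

View pics/scene4.png

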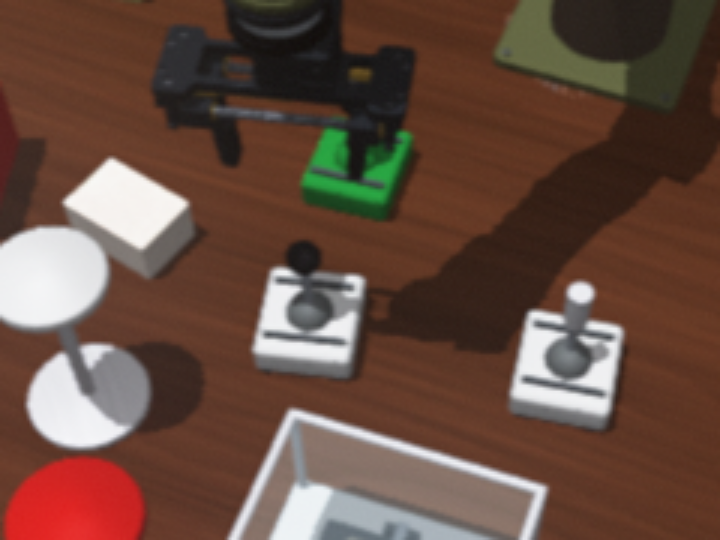

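The ball is back upright at (305,258), measured within 1 mm of its start. The gripper is clear and the barrel hasn't moved.

```bash
python3 -c "
from plant import r
print(r.finish_job())"
```

```text
the job is handed in; nothing more can be done
None
```

I tilted the ball-topped stick toward the lamp, which stands on the right (y = -0.30). I held it there for about 2 s, brought it back slowly to upright, then opened the gripper and rose clear.

- **Tilt:** I estimate about 0.42 rad. The ball's surface had moved about 35 mm sideways, and a wrist reaction of about 4 N along y agrees with the spring.
- **Return:** after release the ball measured (0.502, -0.141, 0.120), within 1 mm of where it started.
- **Surroundings:** the barrel-topped stick shows no movement in the last picture. Residual force on the tool was under 1 N, and the arm was 0.26 m up, clear of everything.

The last reading before hand-in was at 9.1 s of the 29 s allowed. No check failed or disagreed, but `r.finish_job()` gives no verdict, so the result rests on these measurements.

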